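# Stack the parts totes at the workshop bench

### The arm

A 6-joint arm with a two-finger parallel gripper is mounted at the origin on the work surface. World frame = base frame: x ahead of the robot, y to its left, z up, the work surface at z = 0. Lengths are in m, angles in rad, forces in N, time in s.
With the tool pointing down it reaches from about 0.4 to 0.825 m from the base axis. Payload 7 kg.
Tool frame: the origin (TCP) lies between the finger pads; the fingertips stand 8 mm ahead of it and the grasp point (between the pads) lies 11 mm behind it (arm.finger_overhang is the distance from the TCP to the fingertips, in m); z points along the fingers, y is the line along which they close (so a half turn about z gives the same grasp; the last joint's range is limited). The gripper opens to 88 mm and grips with 3 to 60 N. Pads are 19 mm wide; open, the fingers measure 130 mm over their backs; the gripper's body (78 mm by 193 mm) begins 47 mm behind the grasp point.
Start: joints at [-1.017, 0.359, 0.012, 0, -1.224, -0.288], TCP at [0.177, -0.651, 0.235] pointing down, gripper open.
Joint ranges: [-3.07, 3.07], [-1.43, 2.12], [-1.02, 1.25], [-3.03, 1.67], [-3.05, -0], [-3.03, 3.03]. Speed limits (rad/s): [2.39, 2.39, 3.01, 3.14, 3.14, 3.14].

### API

Orientations are given as [roll, pitch, yaw] about the fixed x, y, z axes, in that order (R = Rz(yaw) Ry(pitch) Rx(roll)).
In Python, from station import arm gives the robot as it stands.
- The arm moves only by the tool move_arm, never from a script. Its argument "rows" is text: rows parted by semicolons, each of 7 numbers parted by spaces: the turn, a rotation vector about the tool's x, y, z in degrees, then the shift along the tool's x, y, z in m, then the finger opening in m, from 0 to 0.0876. A call has 1 to 8 rows; each row shifts and turns the commanded pose from where the row before left it, along the tool's axes as they then stand; what a row does not reach is not made up. A row lasts 1/8 s, in which the tool goes at most 62.5 mm and 10.7 degrees, less where a joint would pass 70% of its speed; a pose out of reach is approached as far as the arm can. A call is refused whole if a number of a shift passes 0.0625 or a number of a turn 10.7, either way. A call with a gripper value outside its range is refused whole. The fingers move at their own pace and stop on an object; "squeeze" is the grip in N (left out, the last holds). Time passes only in rows, so rows that do not move let the fingers close. It gives the time, the measured TCP pose, the force, the opening and the grip force at its end, in the units of the state.
- arm.get_state(): the state, without advancing time (a new reading comes with each control period).
- arm.grab_frame(name): name is "scene" or "top"; returns (picture, depth): 420x560x3 uint8, blue, green, red; 420x560 float32, m along the optical axis (not along the pixel's ray), 0 where there is no reading.
- arm.camera_model(name): a dict with "mtx" (3x3 intrinsics, pixels), "camera_from_world" (4x4, takes a point from world to camera coordinates). Camera axes: x right, y down, z forward; pixel columns grow to the right and rows downward; lengths in m; the calibration is good to about 2 mm. A picture is of the moment at which its call begins. camera_model takes no time and is no camera call.
- arm.job_done(): hands the job in; it is judged then, once.
The state is a dict: "t": time; "q": joint angles; "qd": joint speeds; "joint_efforts": joint torques, N m; "eef_pos": TCP position; "ee_rot": TCP orientation; "force": force on the tool from outside, world axes, zero at the start; "moment": the same for the moment, N m; "width": finger opening in m; "gripper_force": force on a finger pad.
Only numpy, scipy, OpenCV 4.12 (cv2) and the standard library are available. Lean on these libraries where they do the work, as an engineer would, in place of code of your own. Each camera call takes 0.05 s, during which the arm holds its last target. There are 200 camera calls.

### The job

Take the lid off the covered tote and lay it flat on the cork mat, knob up. Then stack the other two totes squarely on the uncovered one, in either order, each turned end for end against the one below so that it stands up on the rim instead of nesting. Set everything down gently, keep the covered tote standing where it is, and do not disturb the other things on the bench.

Things in the scene. Friction and masses are not known exactly. Their poses are not given: they have to be found in the camera images.
- covered_tote: red stack-nest tote, open top, 148 (x) x 60 (y) x 60 mm high, 3 mm walls flaring from a 132 x 40 mm foot; loose, 0.5 kg, faces any way, lid on it, fixed bolts on its floor below 22 mm. Bottom of the stack. Origin: centre of underside, z out of the mouth. Set on a tote facing the same way (+x to +x), a tote nests, only 23 mm higher; turned end for end it stacks on the rim, 52 mm higher.
- bench_tote: same tote, empty, 0.25 kg, upright on the bench, faces any way. Upright bands along both long sides, z 44 to 60 mm, are 60 mm apart over the outside: grip across them at mid-length, from the mouth side. Stacked, its foot sinks 8 mm into the tote below with about 4 mm play each way in x and y.
- rack_tote: same tote, empty, 0.25 kg, lying on the sloping rack, its +x end uphill, so its z axis leans 30 degrees from vertical towards the rack's front; same origin, axes and grip bands.
- bench_tote_single (a point): the +x end of bench_tote at rim height, 72 mm from its centre, z 60 mm. On every tote the +x end has one central notch in the rim (19 mm wide, down to z 26 mm) over one central tab; the -x end has a 20 mm wide tongue of rim in the middle with a notch on either side, over two tabs. Tabs reach 79 mm from the centre, undersides at z 8 mm: they drop into like notches or rest on the rim.
- lid: red lid, black knob, 0.14 kg. Origin: centre of underside, z up. Locating block 130 x 40 mm, z 0 to 6 mm, under a plate 156 (x) x 64 (y) mm, z 6 to 10 mm; stem 18 mm across to z 22 mm, then round knob 26 mm across, z 22 to 50 mm, on the centre. Lies loose on the covered tote, plate on the rim, origin 54 mm above the bench.
- mat: cork mat fixed to the bench, 180 (x) x 120 (y) x 4 mm; origin at the centre of its underside. The lid goes on it, any way round.
- rack: fixed grey rack; origin on the bench under its middle. Board 176 x 104 mm slopes 30 degrees, low at its -x side (towards the robot; lip there 26 mm high), high at +x; mid-board 75 mm above the bench, high end 120 mm. Two rails 10 mm high, 45 mm apart, guide the tote's foot; nothing stands beside the grip bands.
- bottle: white bottle, 58 mm across, 175 mm tall; a bystander, to be left alone. Origin: centre of its underside.
- jar: glass screw jar, 60 mm across, 80 mm tall; a bystander, to be left alone. Origin: centre of its underside.
- pen_cup: dark steel cup with pens, 72 mm across, 130 mm tall over the pens; a bystander, to be left alone. Origin: centre of its underside.
- iron_stand: soldering-iron holder, foot 80 x 65 mm, about 100 mm tall; a bystander, to be left alone. Origin: centre of its underside.
- multimeter: yellow multimeter lying flat, 75 (x) x 140 (y) x 42 mm; a bystander, to be left alone. Origin: centre of its underside.
- screwdriver: screwdriver lying along its x axis, about 200 mm long; a bystander, to be left alone. Origin: centre of its underside.
- solder_reel: solder reel standing on its flange, 64 mm across, 42 mm tall; a bystander, to be left alone. Origin: centre of its underside.
Not all that is in view belongs to the job. Leave any orange or turquoise look-alike of the lid alone.

How it is judged:
On the way, in this order (a step that is already met when the one before it is completed fails the run):
1. the lid lies flat on the mat, knob up, let go (horizontal distance between lid and mat below 0.045 m and height (world z) of lid below 0.012 m and angle between lid's own z axis and vertical below 0.1 rad and linear speed of lid below 0.02 m/s and angular speed of lid below 0.2 rad/s and contact force between lid and the fingers below 0.1 N), for 0.2 s.
2. one of the two other totes stands stacked, not nested, on the uncovered tote, let go (((z of rack_tote in the frame of covered_tote between 0.046 and 0.058 m and horizontal distance between rack_tote and covered_tote below 0.018 m and angle between the x axis of rack_tote and the x axis of covered_tote, either way round below 0.2 rad and angle between rack_tote's own z axis and vertical below 0.09 rad and linear speed of rack_tote below 0.02 m/s and angular speed of rack_tote below 0.2 rad/s and contact force between rack_tote and the fingers below 0.1 N) or (z of bench_tote in the frame of covered_tote between 0.046 and 0.058 m and horizontal distance between bench_tote and covered_tote below 0.018 m and angle between the x axis of bench_tote and the x axis of covered_tote, either way round below 0.2 rad and angle between bench_tote's own z axis and vertical below 0.09 rad and linear speed of bench_tote below 0.02 m/s and angular speed of bench_tote below 0.2 rad/s and contact force between bench_tote and the fingers below 0.1 N))), for 0.2 s.
At the end, for the whole second after the job is handed in: Lid flat on the mat, knob up, centres within 45 mm. The two other totes stacked on the uncovered, upright one: each underside 46 to 58 mm above the one below, centres within 18 mm, long axes within 0.2 rad, level within 0.09 rad. All at rest and released (all of step 1 and linear speed of each of rack_tote, bench_tote, covered_tote below 0.02 m/s and angular speed of each of rack_tote, bench_tote, covered_tote below 0.2 rad/s and contact force between each of rack_tote, bench_tote, covered_tote and the fingers below 0.1 N and angle between covered_tote's own z axis and vertical below 0.06 rad and height (world z) of covered_tote below 0.01 m and ((z of rack_tote in the frame of covered_tote between 0.046 and 0.058 m and horizontal distance between rack_tote and covered_tote below 0.018 m and angle between the x axis of rack_tote and the x axis of covered_tote, either way round below 0.2 rad and angle between each of rack_tote, bench_tote's own z axis and vertical below 0.09 rad and z of bench_tote in the frame of rack_tote between 0.046 and 0.058 m and horizontal distance between bench_tote and rack_tote below 0.018 m and angle between the x axis of bench_tote and the x axis of rack_tote, either way round below 0.2 rad) or (z of bench_tote in the frame of covered_tote between 0.046 and 0.058 m and horizontal distance between bench_tote and covered_tote below 0.018 m and angle between the x axis of bench_tote and the x axis of covered_tote, either way round below 0.2 rad and angle between each of bench_tote, rack_tote's own z axis and vertical below 0.09 rad and z of rack_tote in the frame of bench_tote between 0.046 and 0.058 m and horizontal distance between rack_tote and bench_tote below 0.018 m and angle between the x axis of rack_tote and the x axis of bench_tote, either way round below 0.2 rad))); the robot touches nothing.
It fails at once if the covered tote is shifted by more than 40 mm (distance of covered_tote from where it was at the start of the episode above 0.04 m).
It fails at once if a tote or the lid is dropped (falls out of the fingers faster than 0.5 m/s) ((linear speed of rack_tote above 0.5 m/s and contact force between rack_tote and the fingers below 0.1 N) or (linear speed of bench_tote above 0.5 m/s and contact force between bench_tote and the fingers below 0.1 N) or (linear speed of lid above 0.5 m/s and contact force between lid and the fingers below 0.1 N)).
It fails at once if a bystander is pushed more than 30 mm or knocked over (distance of any of bottle, jar, pen_cup, iron_stand, multimeter, screwdriver, solder_reel from where it was at the start of the episode above 0.03 m or angle between any of bottle, jar, pen_cup, iron_stand, solder_reel's own z axis and vertical above 0.4 rad).
It also fails if it takes over 72 s, if anything falls off the work surface, if the arm or the gripper's body presses on something with over 40 N, if the wrist force passes 120 N, or if a joint passes its speed limit or range.

## Working session

There is one attempt and no reset: what is moved stays moved. The work goes in short steps, Python scripts to look and compute and a tool call to move; the robot and the scene stay as the last step left them, time stands still between calls to the robot, and variables do not carry over. Pictures are saved under pics/ and viewed, at most 13 in all, crops included, and the job is handed in when it is done.

Besides the shell and the picture viewer there is one more tool, called as name(argument=value, ...), one argument or row to a line, values as JSON. move_arm: Moves the arm, as the interface text tells. Its arguments: {"type":"object","properties":{"rows":{"type":"string"},"squeeze":{"type":"number"}},"required":["rows"]}

```bash
mkdir -p pics; cat > h.py <<'E'
import numpy as np, cv2
from station import arm
def grab(n):
    p,d=arm.grab_frame(n); np.savez(f'{n}.npz',p=p,d=d); return p,d
def pts(n,d):
    m=arm.camera_model(n); K=m["mtx"]; T=np.linalg.inv(m["camera_from_world"])
    v,u=np.mgrid[:d.shape[0],:d.shape[1]]
    c=np.stack([(u-K[0][2])/K[0][0]*d,(v-K[1][2])/K[1][1]*d,d,np.ones_like(d)],-1)
    w=(c@T.T)[...,:3]; w[d==0]=np.nan; return w
E
python3 - <<'E'
from h import *
for n in("scene","top"):
    p,d=grab(n); cv2.imwrite(f'pics/{n}0.png',cv2.resize(p,(800,600)))
    m=arm.camera_model(n);print(n,np.linalg.inv(m["camera_from_world"]).round(3).tolist(),m["mtx"])
print(arm.get_state())
E
```

```text
scene [[0.711, 0.402, -0.577, 1.203], [0.702, -0.38, 0.602, -0.751], [0.023, -0.833, -0.553, 0.744], [0.0, 0.0, 0.0, 1.0]] [[507.92859838   0.         273.19263709]
 [  0.         507.92859838 202.70678406]
 [  0.           0.           1.        ]]
top [[-0.004, -0.984, 0.177, 0.362], [-1.0, 0.004, 0.004, -0.009], [-0.004, -0.177, -0.984, 0.959], [0.0, 0.0, 0.0, 1.0]] [[397.37658534   0.         276.57388229]
 [  0.         397.37658534 204.25295988]
 [  0.           0.           1.        ]]
{'t': 0.1, 'q': array([-1.01690346e+00,  3.59321331e-01,  1.11760247e-02, -3.22921518e-04,
       -1.22413543e+00, -2.88112188e-01]), 'qd': array([-0.00011381, -0.00220865,  0.00270163,  0.0014107 , -0.00023756,
       -0.00011965]), 'joint_efforts': array([-6.38040674e-04, -5.84164345e+01,  2.93754065e+01,  7.01557070e+00,
        1.01825219e-02, -5.01000056e-05]), 'eef_pos': array([ 0.17717147, -0.6508891 ,  0.23372099]), 'ee_rot': array([ 3.14008316e+00, -1.30752118e-04, -2.87592181e+00]), 'force': array([0.07444022, 0.55877675, 0.4952843 ]), 'moment': array([ 0.00184831, -0.02967288,  0.00407973]), 'gripper_force': 0.0, 'width': 0.08743348141773052}
```

View pics/scene0.png

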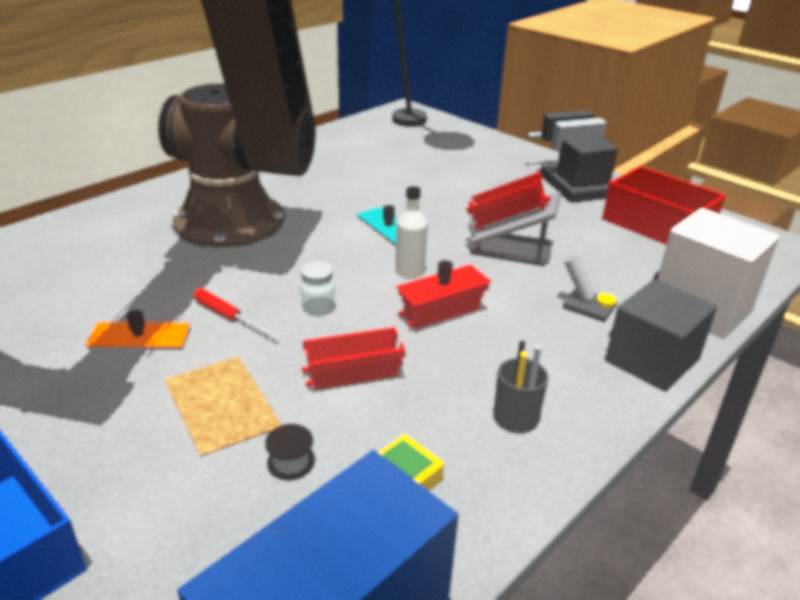

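View pics/top0.png

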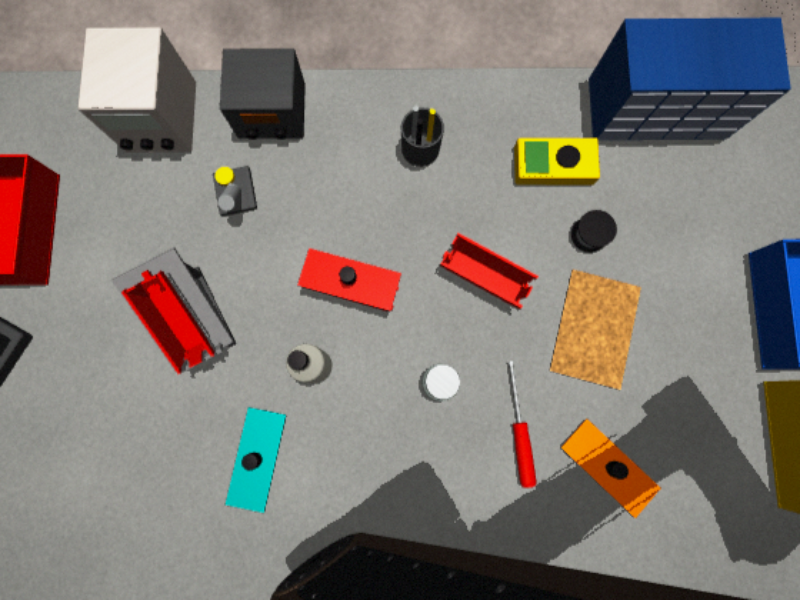

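The top view shows these candidates: the red lid at (350,280), orange at (610,468) and turquoise at (255,460), both look-alikes. The bench tote is at (488,270), the rack tote at (178,315), a big red bin at (20,220) and the mat at (595,328). I choose the red lid at (350,280).

```bash
python3 - <<'E'
from h import *
s=np.load('top.npz');p,d=s['p'],s['d'];w=pts('top',d)
hsv=cv2.cvtColor(p,cv2.COLOR_BGR2HSV)
red=((hsv[...,0]<6)|(hsv[...,0]>174))&(hsv[...,1]>150)&(hsv[...,2]>60)
def rect(m,name):
    q=w[m][:,:2].astype(np.float32); q=q[~np.isnan(q[:,0])]
    print(name,len(q),cv2.minAreaRect(q),'z',np.nanpercentile(w[m][:,2],[2,50,98]).round(3))
def box(x0,x1,y0,y1):
    b=np.zeros(d.shape,bool); b[int(y0*.7):int(y1*.7),int(x0*.7):int(x1*.7)]=1; return b
B=box(290,410,240,320); rect(B&red&(abs(w[...,2]-.062)<.006),'lid plate')
k=B&(w[...,2]>.085); rect(k,'knob'); print(np.nanmean(w[k],0))
rect(box(430,545,225,315)&red&(w[...,2]>.05),'bench rim')
rect(box(540,650,260,395)&(hsv[...,0]>8)&(hsv[...,0]<30)&(hsv[...,1]>80),'mat')
for n,b in(('bottle',box(280,330,335,390)),('jar',box(415,465,355,405)),('pen',box(395,450,95,170)),('reel',box(565,620,205,255)),('iron',box(205,260,160,220)),('knobT',box(235,270,445,475))):
    m=b&(w[...,2]>.03); print(n,np.nanmedian(w[m],0).round(3),np.nanmax(w[m][:,2]).round(3))
B=box(105,240,240,380)
rt=B&red; q=w[rt]; q=q[~np.isnan(q[:,0])]
print('rack',len(q),q.min(0).round(3),q.max(0).round(3))
a=cv2.resize(p[155:275,70:175],(420,480),interpolation=3); b=cv2.resize(p[155:225,200:390],(760,280),interpolation=3)
o=np.zeros((600,800,3),np.uint8);o[:280,:760]=b; 
o[280:600,:280]=cv2.resize(p[155:275,70:175],(280,320),interpolation=3)
sc=np.load('scene.npz')['p']; o[280:600,290:545]=cv2.resize(sc[110:190,320:400],(255,320)[:2],interpolation=3)
o[280:480,550:800]=cv2.resize(sc[180:275,205:350],(250,164)).repeat(1,0)[:200] if 0 else np.pad(cv2.resize(sc[180:275,205:350],(250,164)),((0,36),(0,0),(0,0)))
cv2.imwrite('pics/c1.png',o)
E
```

```text
lid plate 1710 ((0.544636607170105, 0.06943054497241974), (0.1561557650566101, 0.06451944261789322), 74.3136215209961) z [0.061 0.064 0.067]
knob 117 ((0.5436830520629883, 0.06945029646158218), (0.023454591631889343, 0.024585317820310593), 1.068178653717041) z [0.092 0.104 0.107]
[0.54298992 0.06890414 0.1030491 ]
bench rim 489 ((0.5596382021903992, -0.15690964460372925), (0.14753606915473938, 0.06166182458400726), 60.20634078979492) z [0.05  0.059 0.063]
mat 3708 ((0.4710785150527954, -0.3431440591812134), (0.12093714624643326, 0.18177589774131775), 74.67437744140625) z [0.001 0.004 0.008]
bottle [0.406 0.121 0.12 ] 0.179
jar [ 0.38  -0.074  0.079] 0.085
pen [ 0.795 -0.048  0.072] 0.133
reel [ 0.633 -0.343  0.042] 0.047
iron [0.675 0.266 0.082] 0.093
knobT [0.26  0.22  0.049] 0.053
rack 2151 [0.395 0.274 0.035] [0.547 0.404 0.165]
```

View pics/c1.png

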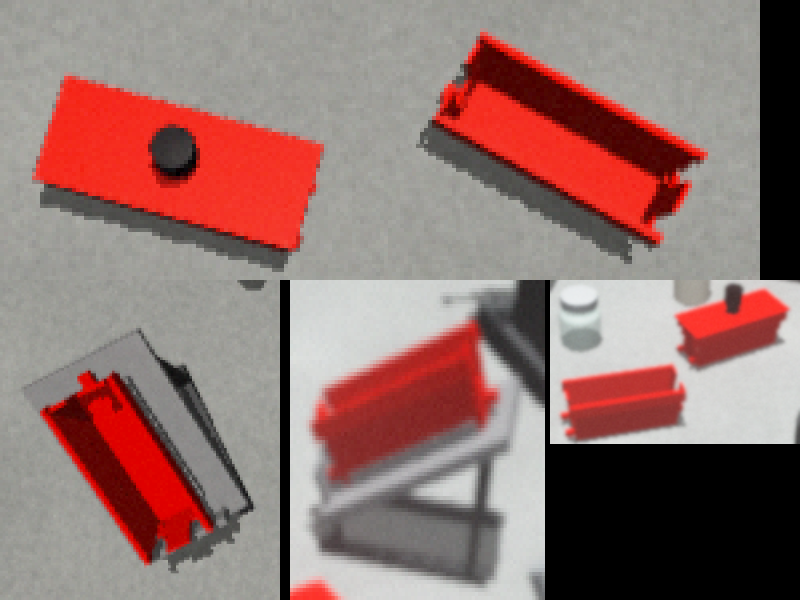

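The crop confirms a red lid with a black knob at (173,150). On the rack tote the single tab points uphill, at (88,380). I'll write a planning helper and approach the lid.

```bash
cat >> h.py <<'E'
from scipy.spatial.transform import Rotation as Ro, Slerp
def down(yaw): return Ro.from_euler('xyz',[180,0,yaw],degrees=True)
def plan(wps,start=None,after=False):
    """wps: (x,y,z,R); prints tool-axis rows (n, turn deg, shift) per leg"""
    s=arm.get_state()
    p,R=(np.array(s['eef_pos']),Ro.from_euler('xyz',s['ee_rot'])) if start is None else start
    for x,y,z,T in wps:
        t=np.array([x,y,z]); rv=(R.inv()*T).as_rotvec(degrees=True)
        n=max(1,int(np.ceil(max(np.linalg.norm(t-p)/.06,np.linalg.norm(rv)/10.5)-1e-6)))
        step=(t-p)/n; print(f'-- {n} rows')
        for i in range(n):
            N=R*Ro.from_rotvec(rv/n,degrees=True)
            l=(N if after else R).inv().apply(step); R=N
            print(' '.join(f'{a:.2f}' for a in rv/n),' '.join(f'{a:.4f}' for a in l))
        p=t
    return p,R
E
python3 - <<'E'
from h import *
plan([(.544,.069,.22,down(164.3)),(.544,.069,.081,down(164.3))])
E
```

```text
-- 14 rows
0.01 -0.00 2.21 -0.0388 0.0427 0.0010
0.01 -0.00 2.21 -0.0371 0.0442 0.0010
0.01 -0.00 2.21 -0.0354 0.0456 0.0010
0.01 -0.00 2.21 -0.0336 0.0469 0.0010
0.01 -0.00 2.21 -0.0318 0.0482 0.0010
0.01 -0.00 2.21 -0.0299 0.0494 0.0010
0.01 -0.00 2.21 -0.0280 0.0505 0.0010
0.01 -0.00 2.21 -0.0260 0.0515 0.0010
0.01 -0.00 2.21 -0.0240 0.0525 0.0010
0.01 -0.00 2.21 -0.0219 0.0534 0.0010
0.01 -0.00 2.21 -0.0199 0.0542 0.0010
0.01 -0.00 2.21 -0.0178 0.0549 0.0010
0.01 -0.00 2.21 -0.0156 0.0556 0.0010
0.01 -0.00 2.21 -0.0135 0.0561 0.0010
-- 3 rows
-0.00 -0.00 -0.00 -0.0000 -0.0000 0.0463
-0.00 -0.00 -0.00 -0.0000 -0.0000 0.0463
-0.00 -0.00 -0.00 -0.0000 -0.0000 0.0463
```

move_arm(
  rows="0 0 2.2 -0.039 0.043 0.001 0.0875; 0 0 2.2 -0.037 0.044 0.001 0.0875; 0 0 2.2 -0.035 0.046 0.001 0.0875; 0 0 2.2 -0.034 0.047 0.001 0.0875; 0 0 2.2 -0.032 0.048 0.001 0.0875; 0 0 2.2 -0.030 0.049 0.001 0.0875; 0 0 2.2 -0.028 0.050 0.001 0.0875; 0 0 2.2 -0.026 0.052 0.001 0.0875",
  squeeze=15,
)

```text
t: 1.1
eef_pos: [0.3875, -0.238, 0.2266]
ee_rot: [3.142, 0.0, 3.099]
force: [1.0, -0.6, 1.1]
width: 0.0871
gripper_force: 0.0
```

move_arm(
  rows="0 0 2.2 -0.024 0.052 0.001 0.0875; 0 0 2.2 -0.022 0.053 0.001 0.0875; 0 0 2.2 -0.020 0.054 0.001 0.0875; 0 0 2.2 -0.018 0.055 0.001 0.0875; 0 0 2.2 -0.016 0.056 0.001 0.0875; 0 0 2.2 -0.013 0.056 0.001 0.0875; 0 0 0 0 0 0 0.0875; 0 0 0 0 0 0 0.0875",
)

```text
t: 2.1
eef_pos: [0.5436, 0.0684, 0.22]
ee_rot: [-3.141, -0.001, 2.871]
force: [-0.4, 0.3, -0.4]
width: 0.0876
gripper_force: 0.0
```

```bash
python3 - <<'E'
from h import *
plan([(.544,.069,.081,down(164.3))])
E
```

```text
-- 3 rows
-0.02 -0.02 0.06 -0.0001 0.0003 0.0463
-0.02 -0.02 0.06 -0.0001 0.0003 0.0463
-0.02 -0.02 0.06 -0.0001 0.0003 0.0463
```

move_arm(
  rows="0 0 0 0 0.001 0.046 0.0875; 0 0 0 0 0 0.046 0.0875; 0 0 0 0 0 0.03 0.0875; 0 0 0 0 0 0.017 0.0875; 0 0 0 0 0 0 0.02; 0 0 0 0 0 0 0.02; 0 0 0 0 0 0 0.02; 0 0 0 0 0 0 0.02",
  squeeze=15,
)

```text
t: 3.1
eef_pos: [0.5448, 0.0694, 0.0824]
ee_rot: [3.141, 0.001, 2.87]
force: [0.2, 0.2, -0.5]
width: 0.0532
gripper_force: 0.0
```

```bash
python3 - <<'E'
from h import *
s=arm.get_state();x,y,z=s['eef_pos'];R=down(164.3)
plan([(x,y,.20,R),(.471,-.343,.2,down(-105.3)),(.471,-.343,.05,down(-105.3))])
E
```

```text
-- 2 rows
0.03 0.03 0.06 -0.0001 0.0001 -0.0588
0.03 0.03 0.06 -0.0000 0.0000 -0.0588
-- 9 rows
0.00 0.00 -10.04 -0.0045 -0.0463 -0.0000
0.00 0.00 -10.04 0.0036 -0.0464 -0.0000
0.00 0.00 -10.04 0.0117 -0.0451 -0.0000
0.00 0.00 -10.04 0.0194 -0.0423 -0.0000
0.00 0.00 -10.04 0.0264 -0.0383 -0.0000
0.00 0.00 -10.04 0.0327 -0.0331 -0.0000
0.00 0.00 -10.04 0.0380 -0.0269 -0.0000
0.00 0.00 -10.04 0.0421 -0.0199 -0.0000
0.00 0.00 -10.04 0.0449 -0.0122 -0.0000
-- 3 rows
-0.00 -0.00 0.00 0.0000 -0.0000 0.0500
-0.00 -0.00 0.00 0.0000 -0.0000 0.0500
-0.00 -0.00 0.00 0.0000 -0.0000 0.0500
```

move_arm(
  rows="0 0 0 0 0 0 0.02; 0 0 0 0 0 0 0.02; 0 0 0 0 0 0 0.02; 0 0 0 0 0 0 0.02; 0 0 0 0 0 0 0.02; 0 0 0 0 0 0 0.02; 0 0 0 0 0 -0.01 0.02; 0 0 0 0 0 -0.03 0.02",
)

```text
t: 4.1
eef_pos: [0.5432, 0.0688, 0.1209]
ee_rot: [-3.139, -0.003, 2.87]
force: [0.3, 0.1, -1.8]
width: 0.0256
gripper_force: 15.0
```

move_arm(
  rows="0 0 0 0 0 -0.05 0.02; 0 0 0 0 0 -0.04 0.02; 0 0 0 0 0 0 0.02",
)

```text
t: 4.47
eef_pos: [0.5461, 0.0699, 0.2157]
ee_rot: [3.138, 0.005, 2.87]
force: [0.6, -0.3, -2.3]
width: 0.0256
gripper_force: 15.0
```

```bash
python3 - <<'E'
from h import *
s=arm.get_state();print(s['force'],s['width'],s['gripper_force'])
p,d=grab('top'); o=cv2.resize(p[150:240,195:395],(800,360),interpolation=3); cv2.imwrite('pics/c2.png',o)
plan([(.471,-.343,.2,down(-105.3)),(.471,-.343,.05,down(-105.3))])
E
```

```text
[ 0.57180843 -0.28022087 -2.2853174 ] 0.02557184680236278 14.999860972166061
-- 9 rows
0.00 0.02 -10.03 -0.0044 -0.0464 0.0014
0.00 0.02 -10.03 0.0037 -0.0464 0.0014
0.00 0.02 -10.03 0.0118 -0.0451 0.0014
0.00 0.02 -10.03 0.0194 -0.0423 0.0014
0.00 0.02 -10.03 0.0265 -0.0383 0.0014
0.00 0.02 -10.03 0.0328 -0.0331 0.0014
0.00 0.02 -10.03 0.0380 -0.0269 0.0014
0.00 0.02 -10.03 0.0421 -0.0198 0.0014
0.00 0.02 -10.03 0.0449 -0.0122 0.0015
-- 3 rows
0.00 -0.00 0.00 -0.0000 -0.0000 0.0500
0.00 -0.00 0.00 -0.0000 -0.0000 0.0500
0.00 -0.00 0.00 -0.0000 -0.0000 0.0500
```

View pics/c2.png

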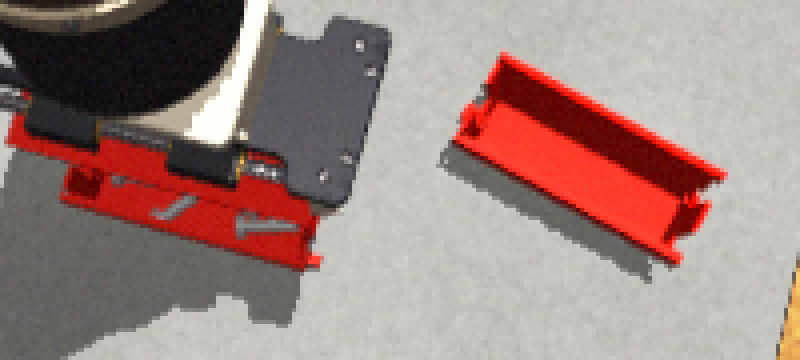

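The lid is held above the tote, and the bolts are visible at (250,225) in the open tote. On to the mat.

move_arm(
  rows="0 0 -10 -0.0045 -0.0464 0.001 0.02; 0 0 -10 0.0037 -0.0464 0.001 0.02; 0 0 -10 0.012 -0.045 0.001 0.02; 0 0 -10 0.0195 -0.0425 0.001 0.02; 0 0 -10 0.0265 -0.038 0.001 0.02; 0 0 -10 0.033 -0.033 0.002 0.02; 0 0 -10 0.038 -0.027 0.002 0.02; 0 0 -10 0.042 -0.02 0.001 0.02",
)

```text
t: 5.52
eef_pos: [0.4766, -0.2984, 0.2]
ee_rot: [3.139, -0.0, -2.012]
force: [0.5, 0.3, -1.4]
width: 0.0255
gripper_force: 15.0
```

move_arm(
  rows="0 0 -10 0.045 -0.012 0.0015 0.02; 0 0 0 0 0 0.04 0.02; 0 0 0 0 0 0.05 0.02; 0 0 0 0 0 0.04 0.02; 0 0 0 0 0 0.02 0.02; 0 0 0 0 0 0.01 0.02; 0 0 0 0 0 0 0.02",
)

```text
t: 6.4
eef_pos: [0.4687, -0.3428, 0.0392]
ee_rot: [3.139, 0.0, -1.843]
force: [0.6, -0.4, -1.6]
width: 0.0254
gripper_force: 15.0
```

move_arm(
  rows="0 0 0 0 0 0.003 0.02; 0 0 0 0 0 0.002 0.02; 0 0 0 0 0 0.001 0.02; 0 0 0 0 0 0 0.02",
)

```text
t: 6.9
eef_pos: [0.4694, -0.3431, 0.0343]
ee_rot: [-3.141, 0.0, -1.843]
force: [0.5, 0.1, -1.2]
width: 0.0254
gripper_force: 15.0
```

move_arm(
  rows="0 0 0 0 0 0.001 0.02; 0 0 0 0 0 0.001 0.02; 0 0 0 0 0 0 0.02; 0 0 0 0 0 0 0.02",
)

```text
t: 7.4
eef_pos: [0.4693, -0.3431, 0.032]
ee_rot: [3.141, 0.0, -1.843]
force: [-0.6, 0.4, -1.5]
width: 0.0253
gripper_force: 15.0
```

move_arm(
  rows="0 0 0 0 0 0.001 0.02; 0 0 0 0 0 0.001 0.02; 0 0 0 0 0 0 0.02",
)

```text
t: 7.78
eef_pos: [0.4695, -0.3431, 0.0312]
ee_rot: [-3.141, -0.0, -1.842]
force: [-2.7, 3.4, 9.5]
width: 0.0258
gripper_force: 15.0
```

move_arm(
  rows="0 0 0 0 0 -0.001 0.05; 0 0 0 0 0 0 0.0875; 0 0 0 0 0 0 0.0875; 0 0 0 0 0 0 0.0875; 0 0 0 0 0 -0.02 0.0875; 0 0 0 0 0 -0.05 0.0875; 0 0 0 0 0 -0.06 0.0875; 0 0 0 0 0 -0.02 0.0875",
)

```text
t: 8.78
eef_pos: [0.471, -0.3439, 0.1853]
ee_rot: [-3.136, -0.001, -1.842]
force: [0.5, 0.2, -1.2]
width: 0.0871
gripper_force: 0.0
```

```bash
python3 - <<'E'
from h import *
p,d=grab('top'); w=pts('top',d)
hsv=cv2.cvtColor(p,cv2.COLOR_BGR2HSV)
red=((hsv[...,0]<6)|(hsv[...,0]>174))&(hsv[...,1]>150)&(hsv[...,2]>40)
v,u=np.mgrid[:420,:560]
def rect(m,n):
    q=w[m][:,:2].astype(np.float32);q=q[~np.isnan(q[:,0])];r=cv2.minAreaRect(q);print(n,len(q),r);return r
b1=(u>203)&(u<290)&(v>165)&(v<228)&red; b2=(u>300)&(u<385)&(v>155)&(v<222)&red
imgs=[]
sc,sd=grab('scene');ws=pts('scene',sd)
for n,b in(('cov',b1),('bench',b2)):
    r=rect(b&(w[...,2]>.053),n)
    c=np.array(r[0]); a=np.deg2rad(r[2] if r[1][0]>r[1][1] else r[2]+90)
    ax=np.array([np.cos(a),np.sin(a)]); print('axis deg',np.rad2deg(a))
    # rectified rim plane view: warp to 1mm*4 grid at z=.06, axis to the right
    for cam,im in(('top',p),('scene',sc)):
        m=arm.camera_model(cam);g=np.mgrid[-45:45.1:.333,-95:95.1:.5]
        ay=np.array([-ax[1],ax[0]])
        P=c[:,None,None]+(ax[:,None,None]*g[1]-ay[:,None,None]*g[0]*1)/1000
        X=np.stack([P[0],P[1],np.full_like(P[0],.055),np.ones_like(P[0])],-1)@m['camera_from_world'].T
        K=m['mtx'];U=(X[...,0]/X[...,2]*K[0][0]+K[0][2]).astype(np.float32);V=(X[...,1]/X[...,2]*K[1][1]+K[1][2]).astype(np.float32)
        imgs.append(cv2.resize(cv2.remap(im,U,V,cv2.INTER_CUBIC),(398,280)))
r=rect((u>380)&(u<450)&(v>180)&(v<275)&red,'lid'); 
cv2.imwrite('pics/c3.png',np.vstack([np.hstack(imgs[:2]),np.hstack(imgs[2:])]))
plan([(.5596,-.1569,.165,down(-119.8)),(.5596,-.1569,.041,down(-119.8))])
E
```

```text
cov 386 ((0.543980062007904, 0.0709170550107956), (0.1479223370552063, 0.060463253408670425), 73.6534194946289)
axis deg 73.6534194946289
bench 313 ((0.5099701881408691, -0.10478189587593079), (0.10599656403064728, 0.19865456223487854), 60.477970123291016)
axis deg 150.47797012329102
lid 0 ((0.0, 0.0), (0.0, 0.0), 0.0)
-- 4 rows
-0.08 0.00 3.56 -0.0510 -0.0088 0.0048
-0.08 0.00 3.56 -0.0514 -0.0057 0.0048
-0.08 0.00 3.56 -0.0517 -0.0025 0.0048
-0.08 0.00 3.56 -0.0517 0.0007 0.0048
-- 3 rows
0.00 0.00 -0.00 0.0000 -0.0000 0.0413
0.00 0.00 -0.00 0.0000 -0.0000 0.0413
0.00 0.00 -0.00 0.0000 -0.0000 0.0413
```

View pics/c3.png

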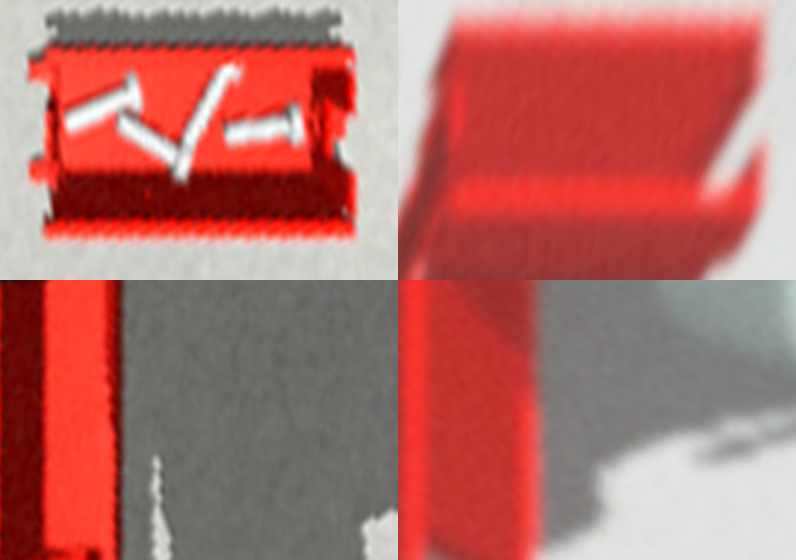

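The covered tote has two tabs at its left end, (38,68) and (38,170), and a single one at its right end, (335,120). So its +x points along 73.65°. The bench tote's crop missed, so I'll redo it with the first fit.

```bash
cat >> h.py <<'E'
def rectify(cam,im,c,deg,z,interp=cv2.INTER_CUBIC):
    m=arm.camera_model(cam);a=np.deg2rad(deg);ax=np.array([np.cos(a),np.sin(a)]);ay=np.array([-ax[1],ax[0]])
    g=np.mgrid[-45:45.1:.333,-95:95.1:.5]
    P=np.array(c)[:,None,None]+(ax[:,None,None]*g[1]-ay[:,None,None]*g[0])/1000
    X=np.stack([P[0],P[1],np.full_like(P[0],z),np.ones_like(P[0])],-1)@m['camera_from_world'].T
    K=m['mtx'];U=(X[...,0]/X[...,2]*K[0][0]+K[0][2]).astype(np.float32);V=(X[...,1]/X[...,2]*K[1][1]+K[1][2]).astype(np.float32)
    return cv2.resize(cv2.remap(im,U,V,interp),(398,280))
E
python3 - <<'E'
from h import *
T=np.load('top.npz');S=np.load('scene.npz')
c=(.5596,-.1569)
dz=np.clip(pts('top',T['d'])[...,2]/.07*255,0,255); dz=np.nan_to_num(dz).astype(np.uint8)
dz=cv2.applyColorMap(dz,cv2.COLORMAP_JET)
a=rectify('top',T['p'],c,60.2,.055); b=rectify('top',dz,c,60.2,.055,0)
e=rectify('scene',S['p'],c,60.2,.055); f=rectify('scene',S['p'],c,60.2,.02)
cv2.imwrite('pics/c4.png',np.vstack([np.hstack([a,b]),np.hstack([e,f])]))
E
```

```text
(no output)
```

View pics/c4.png

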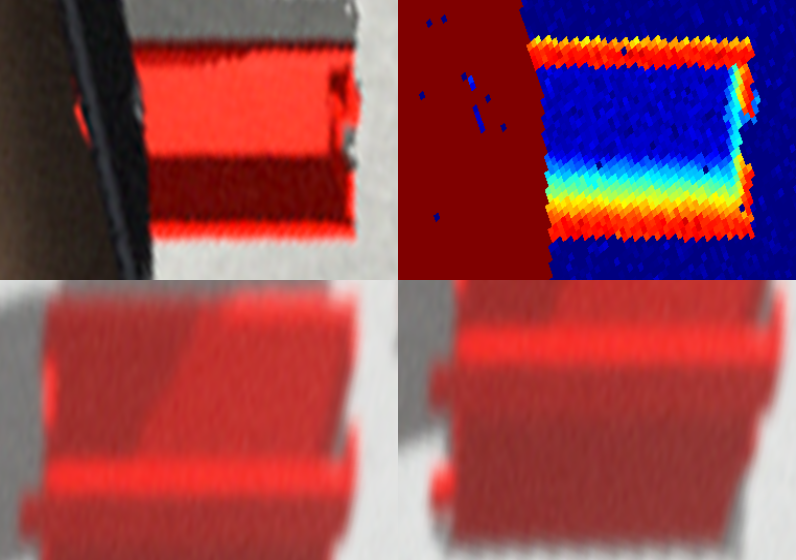

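The bench tote's right end shows one central notch at (740,140). The scene view shows two tabs at its left end, (440,385) and (440,485). Its +x is therefore at 60.2°, roughly the same way as the covered tote, so it must turn +193.45° to stand on the rim.

move_arm(
  rows="0 0 3.56 -0.051 -0.009 0.005 0.0875; 0 0 3.56 -0.051 -0.006 0.005 0.0875; 0 0 3.56 -0.052 -0.0025 0.005 0.0875; 0 0 3.56 -0.052 0.001 0.005 0.0875; 0 0 0 0 0 0.04 0.0875; 0 0 0 0 0 0 0.0875",
)

```text
t: 9.62
eef_pos: [0.5559, -0.1553, 0.1175]
ee_rot: [3.135, -0.003, -2.09]
force: [0.0, -0.8, 0.2]
width: 0.0875
gripper_force: 0.0
```

```bash
python3 - <<'E'
from h import *
T=np.load('top.npz')
plan([(.5596,-.1569,.041,down(-119.8))])
E
```

```text
-- 2 rows
0.19 -0.10 0.01 -0.0004 -0.0023 0.0382
0.19 -0.10 0.01 -0.0003 -0.0021 0.0382
```

move_arm(
  rows="0 0 0 0 0 0.03 0.0875; 0 0 0 0 0 0.02 0.0875; 0 0 0 0 0 0 0.0875; 0 0 0 0 0 0 0.0875",
)

```text
t: 10.12
eef_pos: [0.5592, -0.1566, 0.0723]
ee_rot: [-3.14, 0.0, -2.091]
force: [1.1, -0.5, 0.5]
width: 0.0873
gripper_force: 0.0
```

```bash
python3 - <<'E'
from h import *
plan([(.5596,-.1569,.041,down(-119.8))])
E
```

```text
-- 1 rows
-0.07 0.02 -0.03 0.0000 -0.0005 0.0313
```

move_arm(
  rows="0 0 0 0 0 0.02 0.0875; 0 0 0 0 0 0.011 0.06; 0 0 0 0 0 0 0.04; 0 0 0 0 0 0 0.04; 0 0 0 0 0 0 0.04; 0 0 0 0 0 0 0.04; 0 0 0 0 0 0 0.04",
  squeeze=20,
)

```text
t: 11.0
eef_pos: [0.5591, -0.1561, 0.0408]
ee_rot: [-3.14, 0.0, -2.091]
force: [-1.2, -0.3, 5.6]
width: 0.0597
gripper_force: 20.0
```

```bash
python3 - <<'E'
from h import *
s=arm.get_state();x,y,z=s['eef_pos']
c=np.array([x,y]);e=np.array([.544,.0709])
st=plan([(x,y,.20,down(-119.8))])
m=(c+e)/2
st=plan([(*m,.20,down(-119.8+96.7)),(*e,.20,down(73.65)),(*e,.11,down(73.65))],start=(np.array([x,y,.2]),down(-119.8)))
E
```

```text
-- 3 rows
-0.02 0.01 0.00 -0.0000 -0.0001 -0.0531
-0.02 0.01 0.00 -0.0000 -0.0000 -0.0531
-0.02 0.01 0.00 -0.0000 -0.0000 -0.0531
-- 10 rows
0.00 0.00 -9.67 -0.0095 0.0063 0.0000
0.00 0.00 -9.67 -0.0104 0.0046 0.0000
0.00 0.00 -9.67 -0.0110 0.0028 0.0000
0.00 0.00 -9.67 -0.0113 0.0009 0.0000
0.00 0.00 -9.67 -0.0113 -0.0010 -0.0000
0.00 0.00 -9.67 -0.0110 -0.0029 -0.0000
0.00 0.00 -9.67 -0.0104 -0.0047 -0.0000
0.00 0.00 -9.67 -0.0094 -0.0064 -0.0000
0.00 0.00 -9.67 -0.0082 -0.0079 -0.0000
0.00 0.00 -9.67 -0.0068 -0.0091 -0.0000
-- 10 rows
-0.00 0.00 -9.68 -0.0051 -0.0101 -0.0000
-0.00 0.00 -9.68 -0.0034 -0.0109 -0.0000
-0.00 0.00 -9.68 -0.0015 -0.0113 -0.0000
-0.00 0.00 -9.68 0.0004 -0.0114 -0.0000
-0.00 0.00 -9.68 0.0023 -0.0111 -0.0000
-0.00 0.00 -9.68 0.0042 -0.0106 -0.0000
-0.00 0.00 -9.68 0.0059 -0.0097 -0.0000
-0.00 0.00 -9.68 0.0074 -0.0086 -0.0000
-0.00 0.00 -9.68 0.0088 -0.0072 -0.0000
-0.00 0.00 -9.68 0.0099 -0.0057 -0.0000
-- 2 rows
-0.00 0.00 0.00 0.0000 -0.0000 0.0450
-0.00 0.00 0.00 0.0000 -0.0000 0.0450
```

move_arm(
  rows="0 0 0 0 0 -0.02 0.04; 0 0 0 0 0 -0.045 0.04; 0 0 0 0 0 -0.05 0.04; 0 0 0 0 0 -0.045 0.04; 0 0 -9.67 -0.0095 0.0063 0 0.04; 0 0 -9.67 -0.0104 0.0046 0 0.04; 0 0 -9.67 -0.011 0.0028 0 0.04; 0 0 -9.67 -0.0113 0.0009 0 0.04",
)

```text
t: 12.0
eef_pos: [0.5547, -0.1102, 0.1991]
ee_rot: [3.14, 0.001, -1.411]
force: [-0.5, 1.1, -3.3]
width: 0.0598
gripper_force: 20.0
```

move_arm(
  rows="0 0 -9.67 -0.0113 -0.001 0 0.04; 0 0 -9.67 -0.011 -0.0029 0 0.04; 0 0 -9.67 -0.0104 -0.0047 0 0.04; 0 0 -9.67 -0.0094 -0.0064 0 0.04; 0 0 -9.67 -0.0082 -0.0079 0 0.04; 0 0 -9.67 -0.0068 -0.0091 0 0.04; 0 0 -9.67 -0.0051 -0.0101 0 0.04; 0 0 -9.67 -0.0034 -0.0109 0 0.04",
)

```text
t: 13.0
eef_pos: [0.5487, -0.0195, 0.1991]
ee_rot: [-3.142, 0.002, -0.061]
force: [0.3, 0.3, -3.2]
width: 0.06
gripper_force: 20.0
```

move_arm(
  rows="0 0 -9.67 -0.0015 -0.0113 0 0.04; 0 0 -9.67 0.0004 -0.0114 0 0.04; 0 0 -9.67 0.0023 -0.0111 0 0.04; 0 0 -9.67 0.0042 -0.0106 0 0.04; 0 0 -9.67 0.0059 -0.0097 0 0.04; 0 0 -9.67 0.0074 -0.0086 0 0.04; 0 0 -9.67 0.0088 -0.0072 0 0.04; 0 0 -9.67 0.0099 -0.0057 0 0.04",
)

```text
t: 14.0
eef_pos: [0.5427, 0.0712, 0.1991]
ee_rot: [-3.14, 0.001, 1.29]
force: [-0.1, 0.3, -4.3]
width: 0.0599
gripper_force: 20.0
```

```bash
python3 - <<'E'
from h import *
s=arm.get_state();print(s['q'])
plan([(.544,.0709,.115,down(73.65))])
p,d=grab('top'); sc,_=grab('scene')
cv2.imwrite('pics/c5.png',np.vstack([cv2.resize(p[120:270,60:420],(720,300)),cv2.resize(sc[110:250,200:420],(720,300)) ]))
E
```

```text
[ 4.87848032e-01  1.77703602e-01 -3.20745618e-01 -8.48645860e-04
 -1.07417710e+00  2.37297171e+00]
-- 2 rows
-0.05 0.02 0.12 0.0001 0.0007 0.0421
-0.05 0.02 0.12 0.0001 0.0007 0.0421
```

View pics/c5.png

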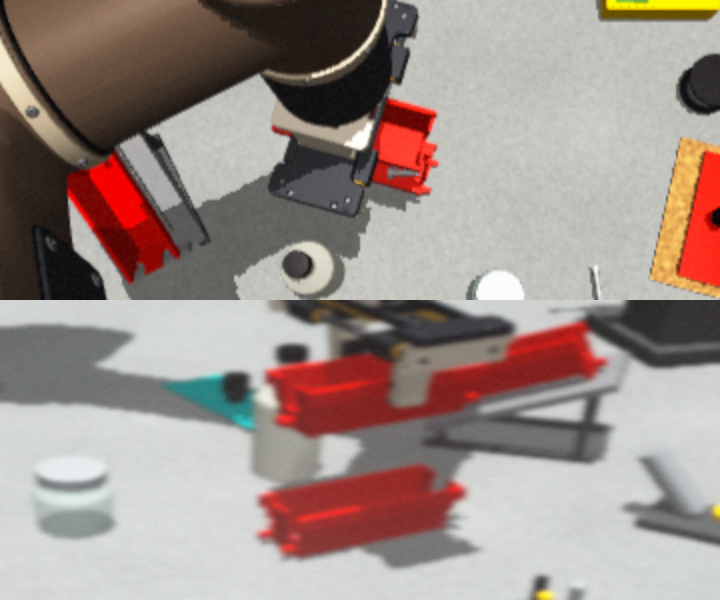

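The held tote shows a single tab at its left end, (288,415), above the lower tote's two tabs at (270,530) and (290,548), so it is turned the right way. The lid lies on the mat. Lowering.

move_arm(
  rows="0 0 0 0 0.001 0.035 0.04; 0 0 0 0 0.0005 0.035 0.04; 0 0 0 0 0 0.015 0.04; 0 0 0 0 0 0 0.04; 0 0 0 0 0 0 0.04",
)

```text
t: 14.72
eef_pos: [0.5459, 0.0707, 0.1163]
ee_rot: [3.14, -0.001, 1.284]
force: [0.2, -0.1, -2.0]
width: 0.0601
gripper_force: 20.0
```

```bash
python3 - <<'E'
from h import *
plan([(.544,.0709,.095,down(73.65))])
E
```

```text
-- 1 rows
0.09 -0.05 -0.09 -0.0004 -0.0020 0.0213
```

move_arm(
  rows="0 0 0 0 -0.0015 0.006 0.04; 0 0 0 0 0 0.006 0.04; 0 0 0 0 0 0.005 0.04; 0 0 0 0 0 0.002 0.04; 0 0 0 0 0 0.001 0.04; 0 0 0 0 0 0 0.04",
)

```text
t: 15.48
eef_pos: [0.5437, 0.0709, 0.0951]
ee_rot: [-3.142, 0.0, 1.284]
force: [-0.2, -0.6, -4.4]
width: 0.0595
gripper_force: 20.0
```

move_arm(
  rows="0 0 0 0 0 0.001 0.04; 0 0 0 0 0 0.001 0.04; 0 0 0 0 0 0.0005 0.04; 0 0 0 0 0 0 0.04",
)

```text
t: 15.98
eef_pos: [0.5437, 0.0709, 0.0928]
ee_rot: [3.141, -0.0, 1.284]
force: [-1.0, 0.6, 0.1]
width: 0.0599
gripper_force: 20.0
```

move_arm(
  rows="0 0 0 0 0 0.0007 0.04; 0 0 0 0 0 0 0.06; 0 0 0 0 0 0 0.0875; 0 0 0 0 0 0 0.0875; 0 0 0 0 0 0 0.0875; 0 0 0 0 0 -0.02 0.0875; 0 0 0 0 0 -0.05 0.0875; 0 0 0 0 0 -0.06 0.0875",
)

```text
t: 16.98
eef_pos: [0.543, 0.0706, 0.2223]
ee_rot: [-3.14, 0.002, 1.284]
force: [2.0, -0.7, 0.3]
width: 0.0875
gripper_force: 0.0
```

move_arm(
  rows="0 0 0 0 0 -0.06 0.0875; 0 0 0 -0.06 0 -0.03 0.0875; 0 0 0 -0.06 0 0 0.0875; 0 0 0 -0.06 0 0 0.0875; 0 0 0 -0.06 0 0 0.0875; 0 0 0 0 0 0 0.0875",
)

```text
t: 17.73
eef_pos: [0.4755, -0.1585, 0.31]
ee_rot: [3.141, 0.0, 1.28]
force: [0.8, 0.9, 0.0]
width: 0.0873
gripper_force: 0.0
```

```bash
python3 - <<'E'
from h import *
p,d=grab('top'); sc,sd=grab('scene')
print(arm.get_state()['q'])
w=pts('top',d); hsv=cv2.cvtColor(p,cv2.COLOR_BGR2HSV)
red=((hsv[...,0]<6)|(hsv[...,0]>174))&(hsv[...,1]>150)&(hsv[...,2]>40)
v,u=np.mgrid[:420,:560]
q=w[red&(u>203)&(u<290)&(v>155)&(v<228)&(w[...,2]>.105)&(w[...,2]<.122)][:,:2].astype(np.float32)
print('stack1',len(q),cv2.minAreaRect(q))
B=(u>75)&(u<165)&(v>165)&(v<270)
R=w[B&red]; R=R[~np.isnan(R[:,0])]
print('rack red',len(R),R.min(0).round(3),R.max(0).round(3))
cv2.imwrite('pics/c6.png',np.hstack([cv2.resize(p[140:290,60:300],(400,250)),cv2.resize(sc[100:250,220:420],(400,250))]))
E
```

```text
[ 7.60083537e-02  2.61847684e-02 -2.36373503e-01 -1.42570965e-04
 -1.30803563e+00  2.77710474e+00]
stack1 0 ((0.0, 0.0), (0.0, 0.0), 0.0)
rack red 2097 [0.381 0.069 0.034] [0.547 0.402 0.727]
```

View pics/c6.png

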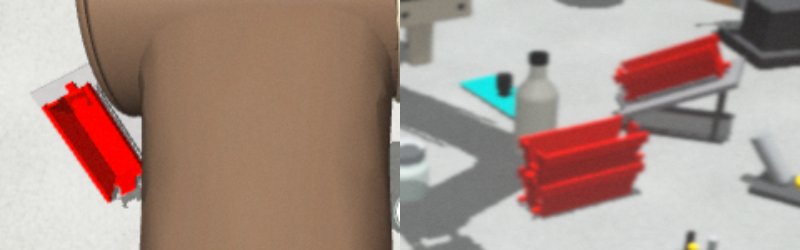

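The scene view shows the upper tote standing on the rim at (585,165), not nested. The rack tote at (95,140) in the left half is in full view, so I'll fit its pose.

```bash
python3 - <<'E'
from h import *
from scipy.optimize import minimize_scalar
def redpts(n,u0,u1,v0,v1):
    s=np.load(n+'.npz');w=pts(n,s['d']);hsv=cv2.cvtColor(s['p'],cv2.COLOR_BGR2HSV)
    red=((hsv[...,0]<6)|(hsv[...,0]>174))&(hsv[...,1]>150)&(hsv[...,2]>40)
    m=np.zeros(red.shape,bool);m[v0:v1,u0:u1]=1
    q=w[m&red];q=q[~np.isnan(q[:,0])];return q[(q[:,2]<.2)&(q[:,2]>.03)&(q[:,1]>.24)]
A=redpts('top',75,165,165,270); S=redpts('scene',320,392,110,175)
print(len(A),len(S))
def ax(p,t=30):
    c,s=np.cos(np.deg2rad(p)),np.sin(np.deg2rad(p));ct,st=np.cos(np.deg2rad(t)),np.sin(np.deg2rad(t))
    return np.array([[ct*c,ct*s,st],[-s,c,0],[-st*c,-st*s,ct]])
P=np.vstack([A,S])
def ext(p,Q): y=Q@ax(p)[1]; return np.subtract(*np.percentile(y,[99,1]))
for n,Q in(('top',A),('scene',S),('both',P)):
    ps=np.arange(10,60,.5);e=[ext(p,Q) for p in ps];k=np.argmin(e);psi=ps[k];L=Q@ax(psi).T
    print(n,'psi',psi,'yext',e[k])
    zt=np.percentile(L[:,2],98.5)
    r=L[L[:,2]>zt-.012]
    print(' ztop',zt,'x',np.percentile(r[:,0],[1,99]).round(4),'y',np.percentile(r[:,1],[1,99]).round(4),len(r))
# grey board for tilt/yaw check: plane fit
s=np.load('top.npz');w=pts('top',s['d'])
for Q in(A,S):
    b=cv2.minAreaRect(Q[:,:2].astype(np.float32));print(b)
# floor plane of tote
psi=None
E
```

```text
2096 1107
top psi 27.5 yext 0.058977707276887587
 ztop -0.17001899833264522 x [0.4789 0.6248] y [0.0477 0.1074] 577
scene psi 28.5 yext 0.06346660622891787
 ztop -0.17043788101162863 x [0.4827 0.6267] y [0.0341 0.0993] 420
both psi 27.5 yext 0.060839312091295034
 ztop -0.17001741578910531 x [0.4793 0.6253] y [0.045  0.1086] 1005
((0.47590529918670654, 0.3359358012676239), (0.15578600764274597, 0.06661149859428406), 31.202524185180664)
((0.4773680567741394, 0.3354940414428711), (0.15040285885334015, 0.07015831768512726), 27.213834762573242)
```

```bash
cat >> h.py <<'E'
def rax(p,t=30):
    c,s=np.cos(np.deg2rad(p)),np.sin(np.deg2rad(p));ct,st=np.cos(np.deg2rad(t)),np.sin(np.deg2rad(t))
    return np.array([[ct*c,ct*s,st],[-s,c,0],[-st*c,-st*s,ct]])
A=rax(27.7); rim=A.T@np.array([.552,.0785-.0019,-.170]) 
TR=Ro.from_matrix(np.stack([A[0],-A[1],-A[2]],1))
g=rim-.019*A[2]; pre=g+.11*A[2]
E
python3 - <<'E'
from h import *
# recentre for psi 27.7 quickly
print('rim',rim,'origin',rim-.06*A[2],'g',g,'pre',pre)
A0=rax(27.5);print(A0.T@np.array([.552,.0773,-.170]))
plan([(*pre,TR),(*g,TR)])
E
```

```text
rim [0.46291046 0.32954862 0.12877568] origin [0.48947227 0.34349388 0.07681416] g [0.4713217  0.33396462 0.1123212 ] pre [0.42262505 0.3083983  0.20758399]
[0.46373475 0.32855166 0.12877568]
-- 8 rows
-1.50 3.54 5.59 0.0537 -0.0230 0.0128
-1.50 3.54 5.59 0.0503 -0.0285 0.0153
-1.50 3.54 5.59 0.0463 -0.0336 0.0175
-1.50 3.54 5.59 0.0416 -0.0384 0.0193
-1.50 3.54 5.59 0.0364 -0.0427 0.0207
-1.50 3.54 5.59 0.0308 -0.0465 0.0216
-1.50 3.54 5.59 0.0247 -0.0498 0.0220
-1.50 3.54 5.59 0.0184 -0.0525 0.0220
-- 2 rows
0.00 0.00 -0.00 0.0000 -0.0000 0.0550
0.00 0.00 -0.00 0.0000 -0.0000 0.0550
```

move_arm(
  rows="-1.5 3.54 5.6 0.054 -0.023 0.013 0.0875; -1.5 3.54 5.6 0.050 -0.0285 0.015 0.0875; -1.5 3.54 5.6 0.046 -0.0335 0.0175 0.0875; -1.5 3.54 5.6 0.0415 -0.0385 0.019 0.0875; -1.5 3.54 5.6 0.0365 -0.043 0.021 0.0875; -1.5 3.54 5.6 0.031 -0.0465 0.0215 0.0875; -1.5 3.54 5.6 0.025 -0.050 0.022 0.0875; -1.5 3.54 5.6 0.018 -0.0525 0.022 0.0875",
)

```text
t: 18.82
eef_pos: [0.4362, 0.228, 0.222]
ee_rot: [3.082, -0.44, 0.615]
force: [1.3, 0.1, 0.3]
width: 0.0875
gripper_force: 0.0
```

move_arm(
  rows="0 0 0 0 0 0 0.0875; 0 0 0 0 0 0 0.0875",
)

```text
t: 19.08
eef_pos: [0.4372, 0.2254, 0.2219]
ee_rot: [3.08, -0.437, 0.617]
force: [-0.3, 0.2, -0.0]
width: 0.0872
gripper_force: 0.0
```

```bash
python3 - <<'E'
from h import *
print(arm.get_state()['q'].round(3))
plan([(*(g+.05*A[2]),TR),(*g,TR)])
p,d=grab('top'); sc,sd=grab('scene')
cv2.imwrite('pics/c7.png',np.hstack([cv2.resize(p[140:290,60:300],(400,250)),cv2.resize(sc[80:200,290:420],(390,360))[:250] if 0 else cv2.resize(sc[90:190,280:420],(400,250))]))
E
```

```text
[ 1.023 -0.209 -0.898  0.447 -0.543  0.806]
-- 2 rows
-0.01 2.36 3.46 0.0158 -0.0387 0.0417
-0.01 2.36 3.46 0.0117 -0.0395 0.0422
-- 1 rows
0.00 0.00 0.00 0.0000 -0.0000 0.0500
```

View pics/c7.png

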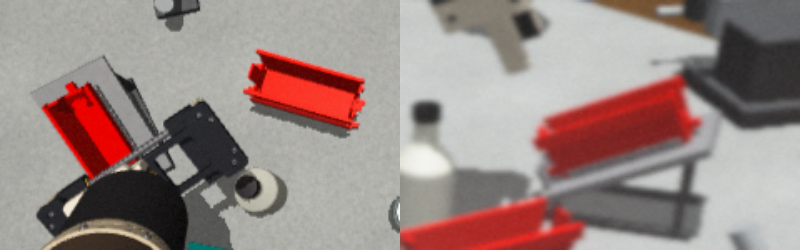

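move_arm(
  rows="0 2.4 3.5 0.022 -0.04 0.018 0.0875; 0 2.4 3.5 0.018 -0.039 0.018 0.0875; 0 0 0 0 0 0 0.0875; 0 0 0 0 0 0 0.0875",
)

```text
t: 19.68
eef_pos: [0.4433, 0.3062, 0.208]
ee_rot: [3.13, -0.519, 0.493]
force: [0.3, 0.3, 0.2]
width: 0.0875
gripper_force: 0.0
```

```bash
python3 - <<'E'
from h import *
print(arm.get_state()['q'].round(3))
plan([(*(g+.05*A[2]),TR),(*g,TR)])
E
```

```text
[ 1.027 -0.118 -1.005  0.869 -0.351  0.257]
-- 1 rows
0.38 0.26 0.46 -0.0149 -0.0120 0.0517
-- 1 rows
0.00 0.00 0.00 0.0000 -0.0000 0.0500
```

move_arm(
  rows="0.3 0.2 0.4 -0.008 -0.006 0.02 0.0875; 0 0 0 -0.007 -0.006 0.02 0.0875; 0 0 0 0 0 0.012 0.0875; 0 0 0 0 0 0 0.0875; 0 0 0 0 0 0 0.0875",
)

```text
t: 20.3
eef_pos: [0.4568, 0.3284, 0.175]
ee_rot: [-3.141, -0.492, 0.484]
force: [-0.2, 0.9, 0.3]
width: 0.0874
gripper_force: 0.0
```

```bash
python3 - <<'E'
from h import *
print(arm.get_state()['q'].round(3))
plan([(*(g+.05*A[2]),TR),(*g,TR)])
E
```

```text
[ 0.941 -0.022 -1.016  1.028 -0.245  0.147]
-- 1 rows
-0.05 1.82 0.05 -0.0176 0.0018 0.0126
-- 1 rows
0.00 0.00 0.00 0.0000 -0.0000 0.0500
```

```bash
cat > kin.py <<'E'
from h import *
from scipy.optimize import least_squares
Q=np.array([[-1.0169,.3593,.0112,-.0003,-1.2241,-.288],[.4878,.1777,-.3207,-.0008,-1.0742,2.373],[.0760,.0262,-.2364,-.0001,-1.3080,2.777],[1.023,-.209,-.898,.447,-.543,.806],[1.027,-.118,-1.005,.869,-.351,.257],[.941,-.022,-1.016,1.028,-.245,.147]])
P=np.array([[.1772,-.6509,.2337],[.5427,.0712,.1991],[.4755,-.1585,.31],[.4372,.2254,.2219],[.4433,.3062,.208],[.4568,.3284,.175]])
E=np.array([[3.140,0,-2.876],[-3.14,.001,1.29],[3.141,0,1.28],[3.08,-.437,.617],[3.13,-.519,.493],[-3.141,-.492,.484]])
def fk(q,c,s4):
    a1,d1,a2,a3,d4,L6,y0,y1,c1=c
    B=Ro.from_euler('z',q[0]+c1);F=B*Ro.from_euler('y',q[1]-q[2])
    p=B.apply([a1,y0,d1])+B.apply(Ro.from_euler('y',q[1]).apply([0,0,a2]))+F.apply([d4,0,a3])
    W=F*Ro.from_euler('x',s4*q[3]); T=W*Ro.from_euler('y',-q[4])
    p=p+W.apply([0,y1,0])+T.apply([L6,0,0])
    return p,T.apply([1,0,0]),T
def fit():
    best=None
    for s4 in(1,-1):
        f=lambda c:np.concatenate([np.r_[(lambda r:(r[0]-p,.1*(r[1]-Ro.from_euler('xyz',e).apply([0,0,1]))))(fk(q,c,s4))].ravel() for q,p,e in zip(Q,P,E)]+[.002*(c-x0)])
        x0=np.array([.1,.35,.35,0,.35,.25,0,0,-.35]);r=least_squares(f,x0)
        if best is None or r.cost<best[0]: best=(r.cost,r.x,s4,f(r.x))
    return best
cost,C,S4,res=fit()
lo=np.array([-3.07,-1.43,-1.02,-3.03,-3.05]);hi=np.array([3.07,2.12,1.25,1.67,0])
def ik(p,z,q0):
    """5 joints for a TCP position and tool z; returns q, position error, z error"""
    def f(q):
        a,b,_=fk(q,C,S4);return np.r_[a-p,.2*(b-z)]
    r=least_squares(f,np.clip(q0[:5],lo+.001,hi-.001),bounds=(lo,hi));e=f(r.x)
    return r.x,np.linalg.norm(e[:3])*1000,np.rad2deg(np.linalg.norm(e[3:])/.2)
E
python3 - <<'E'
from kin import *
print(C.round(3),S4,'res mm',(res[:36].reshape(6,6)[:,:3]*1000).round(1).tolist())
for t in(30,25,20,15,10,0):
    z=-rax(27.7,t)[2]
    print(t,[(lambda r:(r[0].round(2).tolist(),round(r[1],1),round(r[2],1)))(ik(g+h*(-z),z,Q[5])) for h in(0,.05)])
for t in(0,-10,-15,-20,-30):   # placing: tool z tilt along tote x dir 73.65, extra
    z=-rax(73.65,t)[2]
    r=ik(np.array([.544,.071,.145]),z,Q[1]);print('place',t,r[0].round(2),r[1].round(1),r[2].round(1))
E
```

```text
[-0.001  0.189  0.604  0.003  0.461  0.367 -0.004 -0.192  0.006] -1 res mm [[-0.1, 0.1, 0.0], [0.5, -0.8, 0.2], [0.1, 1.2, -0.2], [0.2, -0.4, 0.2], [-0.0, 0.0, -0.0], [-0.0, 0.1, -0.2]]
30 [([0.81, 0.11, -1.02, 1.25, -0.15], np.float64(7.5), np.float64(5.9)), ([0.96, -0.01, -1.02, 0.98, -0.25], np.float64(4.5), np.float64(3.5))]
25 [([0.82, 0.11, -1.02, 1.21, -0.14], np.float64(1.9), np.float64(1.5)), ([1.01, 0.01, -0.97, 0.81, -0.3], np.float64(0.0), np.float64(0.0))]
20 [([1.01, 0.14, -0.87, 0.61, -0.31], np.float64(0.0), np.float64(0.0)), ([1.07, 0.05, -0.79, 0.44, -0.47], np.float64(0.0), np.float64(0.0))]
15 [([1.03, 0.18, -0.7, 0.3, -0.49], np.float64(0.0), np.float64(0.0)), ([1.06, 0.1, -0.65, 0.25, -0.62], np.float64(0.0), np.float64(0.0))]
10 [([1.01, 0.22, -0.57, 0.15, -0.63], np.float64(0.0), np.float64(0.0)), ([1.02, 0.15, -0.52, 0.13, -0.76], np.float64(0.0), np.float64(0.0))]
0 [([0.96, 0.31, -0.37, 0.0, -0.89], np.float64(0.0), np.float64(0.0)), ([0.96, 0.26, -0.31, 0.0, -1.01], np.float64(0.0), np.float64(0.0))]
place 0 [ 0.49  0.23 -0.39 -0.   -0.95] 0.0 0.0
place -10 [ 0.57  0.28 -0.39  0.13 -1.04] 0.0 0.0
place -15 [ 0.6   0.31 -0.39  0.18 -1.09] 0.0 0.0
place -20 [ 0.63  0.34 -0.38  0.23 -1.14] 0.0 0.0
place -30 [ 0.68  0.42 -0.35  0.3  -1.26] 0.0 0.0
```

```bash
cat >> h.py <<'E'
def Rt(psi,t):
    B=rax(psi,t);return Ro.from_matrix(np.stack([B[0],-B[1],-B[2]],1))
gw=rim-.008*A[2]; z15=rax(27.7,15)[2]; g15=gw-.011*z15; R15=Rt(27.7,15)
E
python3 - <<'E'
from kin import *
for h in(.06,0): print(ik(g15+h*z15,-z15,Q[3]))
print(g15)
plan([(*(g15+.06*z15),R15),(*g15,R15)])
E
```

```text
(array([ 1.06321592,  0.07897716, -0.64324389,  0.24109363, -0.6429703 ]), np.float64(2.9146682157818155e-06), np.float64(7.436919449074055e-07))
(array([ 1.03671956,  0.17533134, -0.7090515 ,  0.30105387, -0.48176777]), np.float64(5.273315820777877e-10), np.float64(7.425737436287592e-11))
[0.46897276 0.33273139 0.11122229]
-- 2 rows
-0.02 -6.59 0.03 -0.0026 0.0009 0.0019
-0.02 -6.59 0.03 -0.0024 0.0009 0.0022
-- 1 rows
-0.00 0.00 0.00 0.0000 -0.0000 0.0600
```

move_arm(
  rows="0 -3.3 0 -0.001 0.0005 0.001 0.0875; 0 -3.3 0 -0.001 0.0005 0.001 0.0875; 0 -3.3 0 -0.001 0.0005 0.001 0.0875; 0 -3.3 0 -0.001 0.0005 0.001 0.0875; 0 0 0 0 0 0 0.0875; 0 0 0 0 0 0 0.0875",
)

```text
t: 21.05
eef_pos: [0.4593, 0.325, 0.1714]
ee_rot: [3.138, -0.28, 0.483]
force: [0.4, 0.3, -1.0]
width: 0.0876
gripper_force: 0.0
```

```bash
python3 - <<'E'
from h import *
print(arm.get_state()['q'].round(3))
plan([(*(g15+.06*z15),R15),(*g15,R15)])
E
```

```text
[ 1.06   0.073 -0.657  0.265 -0.623  0.794]
-- 1 rows
0.18 -1.02 -0.02 -0.0038 -0.0023 0.0012
-- 1 rows
0.00 -0.00 0.00 -0.0000 -0.0000 0.0600
```

move_arm(
  rows="0 -1 0 -0.004 -0.002 0.02 0.0875; 0 0 0 0 0 0.02 0.0875; 0 0 0 0 0 0.01 0.0875; 0 0 0 0 0 0 0.0875; 0 0 0 0 0 0 0.0875",
)

```text
t: 21.68
eef_pos: [0.4672, 0.3315, 0.1225]
ee_rot: [3.139, -0.262, 0.483]
force: [0.1, 0.9, 0.7]
width: 0.0874
gripper_force: 0.0
```

```bash
python3 - <<'E'
from h import *
plan([(*g15,R15)])
p,d=grab('top'); sc,sd=grab('scene')
cv2.imwrite('pics/c8.png',np.hstack([cv2.resize(p[150:290,60:220],(400,350)),cv2.resize(sc[90:190,300:414],(400,350))]))
E
```

```text
-- 1 rows
0.18 0.01 -0.01 -0.0009 -0.0003 0.0114
```

View pics/c8.png

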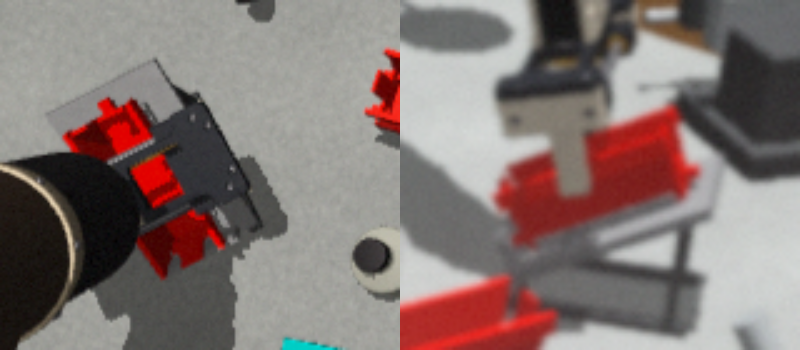

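The finger at (575,180) straddles the tote near mid-length. Going down the last 11 mm and gripping.

move_arm(
  rows="0 0 0 0 0 0.006 0.0875; 0 0 0 0 0 0.005 0.07; 0 0 0 0 0 0 0.05; 0 0 0 0 0 0 0.04; 0 0 0 0 0 0 0.04; 0 0 0 0 0 0 0.04; 0 0 0 0 0 0 0.04",
  squeeze=25,
)

```text
t: 22.65
eef_pos: [0.4696, 0.3327, 0.1115]
ee_rot: [3.138, -0.261, 0.483]
force: [0.1, 0.3, -1.3]
width: 0.0596
gripper_force: 25.0
```

```bash
python3 - <<'E'
from kin import *
s=arm.get_state();p=np.array(s['eef_pos']);print(s['q'].round(3))
Rn=Ro.from_euler('xyz',s['ee_rot'])
# turn about world y-horizontal of tote: to tilt -15, psi 73.65; grasp point in tote (0,0,.052)
zf=rax(73.65,-15)[2]; Rf=Rt(73.65,-15)
c=np.array([.544,.071]); 
def tcp(z0): return np.r_[c,z0+.052]-.011*zf   # tote origin height z0
print('final tcp',tcp(.104))
for n,pp,zz in(('lift',p+[0,0,.1],z15),('mid',np.array([.51,.22,.25]),rax(50,0)[2]),('above',tcp(.17),zf),('place',tcp(.104),zf)): 
    r=ik(pp,-zz,Q[3]);print(n,r[0].round(2),round(r[1],2),round(r[2],2))
plan([(*(p+[0,0,.1]),Rn),(*tcp(.18),Rf),(*tcp(.125),Rf)])
E
```

```text
[ 1.036  0.178 -0.705  0.301 -0.485  0.765]
final tcp [0.54319855 0.06826812 0.14537482]
lift [ 1.05  0.06 -0.54  0.2  -0.76] 0.0 0.0
mid [ 0.76  0.15 -0.23 -0.   -1.19] 0.0 0.0
above [ 0.6   0.25 -0.3   0.17 -1.23] 0.0 0.0
place [ 0.6   0.31 -0.39  0.19 -1.09] 0.0 0.0
-- 2 rows
0.00 0.00 0.00 0.0129 0.0002 -0.0483
0.00 0.00 0.00 0.0129 0.0002 -0.0483
-- 6 rows
0.03 -4.71 -7.75 -0.0089 0.0447 -0.0039
0.03 -4.71 -7.75 -0.0151 0.0431 -0.0030
0.03 -4.71 -7.75 -0.0210 0.0407 -0.0015
0.03 -4.71 -7.75 -0.0263 0.0375 0.0004
0.03 -4.71 -7.75 -0.0310 0.0336 0.0028
0.03 -4.71 -7.75 -0.0349 0.0291 0.0055
-- 1 rows
0.00 0.00 0.00 0.0142 0.0000 0.0531
```

move_arm(
  rows="0 0 0 0.003 0 -0.01 0.04; 0 0 0 0.005 0 -0.02 0.04; 0 0 0 0.009 0 -0.034 0.04; 0 0 0 0.009 0 -0.034 0.04; 0 0 0 0.004 0 -0.015 0.04; 0 0 0 0 0 0 0.04; 0 0 0 0 0 0 0.04",
)

```text
t: 23.52
eef_pos: [0.4688, 0.3325, 0.2276]
ee_rot: [3.138, -0.26, 0.483]
force: [0.2, -0.7, -1.6]
width: 0.0596
gripper_force: 25.0
```

```bash
cat >> h.py <<'E'
zf=rax(73.65,-15)[2]; Rf=Rt(73.65,-15)
def tcp(z0,c=(.544,.071)): return np.r_[c,z0+.052]-.011*zf
E
python3 - <<'E'
from h import *
plan([(*tcp(.18),Rf)])
E
```

```text
-- 6 rows
0.02 -4.70 -7.75 -0.0094 0.0448 -0.0013
0.02 -4.70 -7.75 -0.0154 0.0431 -0.0003
0.02 -4.70 -7.75 -0.0211 0.0406 0.0012
0.02 -4.70 -7.75 -0.0262 0.0374 0.0031
0.02 -4.70 -7.75 -0.0306 0.0335 0.0054
0.02 -4.70 -7.75 -0.0343 0.0291 0.0081
```

move_arm(
  rows="0 -4.7 -7.75 -0.0094 0.0448 -0.001 0.04; 0 -4.7 -7.75 -0.0154 0.0431 0 0.04; 0 -4.7 -7.75 -0.021 0.0405 0.001 0.04; 0 -4.7 -7.75 -0.026 0.0375 0.003 0.04; 0 -4.7 -7.75 -0.0305 0.0335 0.0055 0.04; 0 -4.7 -7.75 -0.0345 0.029 0.008 0.04; 0 0 0 0 0 0 0.04; 0 0 0 0 0 0 0.04",
)

```text
t: 24.52
eef_pos: [0.5411, 0.0713, 0.2207]
ee_rot: [3.136, 0.258, 1.273]
force: [0.4, 1.0, -1.4]
width: 0.0593
gripper_force: 25.0
```

```bash
python3 - <<'E'
from h import *
plan([(*tcp(.18),Rf),(*tcp(.12),Rf)])
p,d=grab('top'); sc,sd=grab('scene'); ws=pts('scene',sd); wt=pts('top',d)
def red(im):
    h=cv2.cvtColor(im,cv2.COLOR_BGR2HSV);return ((h[...,0]<6)|(h[...,0]>174))&(h[...,1]>150)&(h[...,2]>40)
def ana(q,n):
    a=np.deg2rad(73.65);ex=np.array([np.cos(a),np.sin(a)]);ey=np.array([-ex[1],ex[0]])
    r=q[:,:2]-[.544,.071];L=np.c_[r@ex,r@ey,q[:,2]]*1000
    for nm,zl,zh in(('held',150,300),('mid',62,122),('low',5,58)):
        s=L[(L[:,2]>zl)&(L[:,2]<zh)]
        if len(s)>20: print(n,nm,len(s),np.percentile(s,[1,99],axis=0).round(1).tolist())
        if nm=='held' and len(s)>100:
            # level: slope of the top rim vs x
            b=[(x,np.percentile(s[abs(s[:,0]-x)<6,2],[3,97])) for x in range(-70,71,20) if (abs(s[:,0]-x)<6).sum()>8]
            print([(x,*v.round(1)) for x,v in b])
for n,im,w in(('scene',sc,ws),('top',p,wt)):
    q=w[red(im)];q=q[~np.isnan(q[:,0])];q=q[(abs(q[:,0]-.544)<.12)&(abs(q[:,1]-.071)<.12)];ana(q,n)
cv2.imwrite('pics/c9.png',np.hstack([cv2.resize(p[100:240,160:320],(400,350)),cv2.resize(sc[90:240,260:390],(400,462))[:350]]))
E
```

```text
-- 1 rows
0.12 -0.24 -0.67 -0.0024 0.0029 -0.0000
-- 1 rows
-0.00 -0.00 0.00 0.0155 0.0000 0.0580
scene held 1471 [[-72.3, -28.8, 181.8], [65.6, 31.8, 240.2]]
[(-70, np.float64(188.2), np.float64(239.2)), (-50, np.float64(185.5), np.float64(238.8)), (-30, np.float64(184.5), np.float64(239.1)), (-10, np.float64(184.7), np.float64(239.6)), (10, np.float64(183.6), np.float64(239.7)), (30, np.float64(183.7), np.float64(237.7)), (50, np.float64(183.7), np.float64(236.7)), (70, np.float64(183.1), np.float64(240.0))]
scene mid 1589 [[-74.2, -31.5, 62.6], [71.8, 28.4, 115.0]]
scene low 765 [[-74.1, -31.6, 7.3], [63.7, 24.0, 57.4]]
top held 1323 [[-74.6, -27.3, 179.0], [21.3, 32.8, 240.1]]
[(-70, np.float64(189.8), np.float64(238.3)), (-50, np.float64(179.5), np.float64(238.1)), (-30, np.float64(179.5), np.float64(238.5)), (-10, np.float64(179.8), np.float64(239.1)), (10, np.float64(179.9), np.float64(241.0))]
top mid 211 [[-77.7, -25.9, 62.3], [4.1, 30.0, 114.7]]
top low 189 [[-78.1, -19.1, 12.5], [12.2, 30.1, 58.0]]
```

View pics/c9.png

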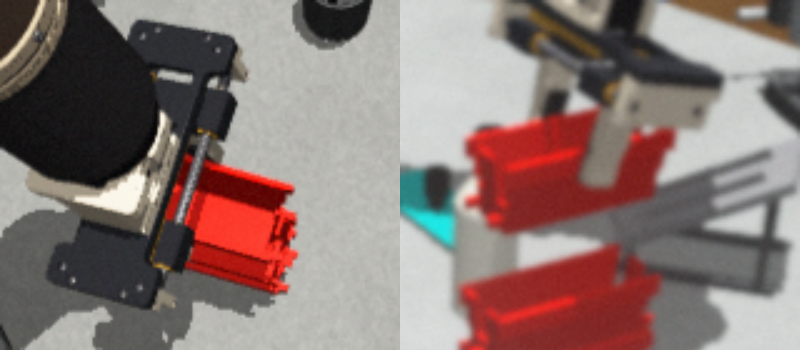

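The held tote is level, with two tabs at its left end, (480,200), over the stacked tote's single one at (490,330). I'll correct the 3 mm offset and lower it.

move_arm(
  rows="0.1 -0.25 -0.67 -0.0024 0.0029 0 0.04; 0 0 0 0.005 0 0.019 0.04; 0 0 0 0.0055 0 0.020 0.04; 0 0 0 0.004 0 0.0145 0.04; 0 0 0 0.001 0 0.0045 0.04; 0 0 0 0 0 0 0.04; 0 0 0 0 0 0 0.04",
)

```text
t: 25.5
eef_pos: [0.544, 0.0684, 0.163]
ee_rot: [3.139, 0.261, 1.287]
force: [0.3, 0.2, -1.9]
width: 0.0601
gripper_force: 25.0
```

```bash
python3 - <<'E'
from h import *
plan([(*tcp(.106),Rf),(*tcp(.104),Rf)])
E
```

```text
-- 1 rows
0.15 -0.05 0.08 0.0037 -0.0008 0.0152
-- 1 rows
-0.00 0.00 -0.00 0.0005 0.0000 0.0019
```

move_arm(
  rows="0 0 0 0.0015 -0.0005 0.006 0.04; 0 0 0 0.001 0 0.004 0.04; 0 0 0 0.0008 0 0.003 0.04; 0 0 0 0.0005 0 0.002 0.04; 0 0 0 0 0 0 0.04; 0 0 0 0 0 0 0.04",
)

```text
t: 26.25
eef_pos: [0.5432, 0.068, 0.1472]
ee_rot: [3.14, 0.262, 1.287]
force: [0.4, -0.7, 2.9]
width: 0.0596
gripper_force: 25.0
```

move_arm(
  rows="0 0 0 0.0002 0 0.0005 0.04; 0 0 0 0 0 0 0.04; 0 0 0 0 0 0 0.04",
)

```text
t: 26.62
eef_pos: [0.5433, 0.068, 0.1471]
ee_rot: [3.14, 0.262, 1.287]
force: [-1.4, -0.6, 6.2]
width: 0.0599
gripper_force: 25.0
```

```bash
python3 - <<'E'
from h import *
p,d=grab('top'); sc,sd=grab('scene'); ws=pts('scene',sd)
h=cv2.cvtColor(sc,cv2.COLOR_BGR2HSV);r=((h[...,0]<6)|(h[...,0]>174))&(h[...,1]>150)&(h[...,2]>40)
q=ws[r];q=q[~np.isnan(q[:,0])];q=q[(abs(q[:,0]-.544)<.12)&(abs(q[:,1]-.071)<.12)]
a=np.deg2rad(73.65);ex=np.array([np.cos(a),np.sin(a)]);x=(q[:,:2]-[.544,.071])@ex*1000
for c in range(-70,71,20): print(c,np.percentile(q[abs(x-c)<6,2],97).round(4),end='; ')
E
```

```text
-70 0.1639; -50 0.1644; -30 0.1646; -10 0.1653; 10 0.164; 30 0.1635; 50 0.1592; 70 0.1531;
```

move_arm(
  rows="0 0 0 0 0 0 0.062; 0 0 0 0 0 0 0.0875; 0 0 0 0 0 0 0.0875; 0 0 0 0 0 0 0.0875; 0 0 0 0 0 0 0.0875; 0 0 0 -0.004 0 -0.015 0.0875; 0 0 0 -0.01 0 -0.04 0.0875; 0 0 0 -0.015 0 -0.055 0.0875",
)

```text
t: 27.72
eef_pos: [0.5424, 0.0683, 0.2614]
ee_rot: [-3.141, 0.263, 1.287]
force: [1.4, 0.8, 0.0]
width: 0.0874
gripper_force: 0.0
```

move_arm(
  rows="0 0 0 -0.055 0 -0.03 0.0875; 0 0 0 -0.06 0 -0.01 0.0875; 0 0 0 -0.06 0 0.01 0.0875; 0 0 0 -0.06 0 0.01 0.0875; 0 0 0 0 0 0 0.0875; 0 0 0 0 0 0 0.0875",
)

```text
t: 28.48
eef_pos: [0.4808, -0.1444, 0.341]
ee_rot: [3.139, 0.261, 1.285]
force: [0.1, 0.6, -0.7]
width: 0.0874
gripper_force: 0.0
```

```bash
python3 - <<'E'
from h import *
p,d=grab('top'); sc,sd=grab('scene'); ws=pts('scene',sd)
h=cv2.cvtColor(sc,cv2.COLOR_BGR2HSV);r=((h[...,0]<6)|(h[...,0]>174))&(h[...,1]>150)&(h[...,2]>40)
q=ws[r];q=q[~np.isnan(q[:,0])];q=q[(abs(q[:,0]-.544)<.12)&(abs(q[:,1]-.071)<.12)]
a=np.deg2rad(73.65);ex=np.array([np.cos(a),np.sin(a)]);r=(q[:,:2]-[.544,.071]);x=r@ex*1000;y=r@[-ex[1],ex[0]]*1000
for c in range(-70,71,20): print(c,np.percentile(q[abs(x-c)<6,2],97).round(4),end='; ')
for l,hh in((10,60),(66,112),(118,170)):
    m=(q[:,2]*1000>l)&(q[:,2]*1000<hh);print(l,np.percentile(x[m],[1,99]).round(1),np.percentile(y[m],[1,99]).round(1))
cv2.imwrite('pics/c10.png',np.hstack([cv2.resize(p,(400,300)),cv2.resize(sc[110:240,270:390],(277,300))]))
E
```

```text
-70 0.1637; -50 0.1649; -30 0.1643; -10 0.1644; 10 0.1652; 30 0.165; 50 0.164; 70 0.165; 10 [-74.6  66.1] [-31.4  27.2]
66 [-74.6  65.4] [-31.9  22.9]
118 [-75.   69.2] [-31.5  28.2]
```

View pics/c10.png

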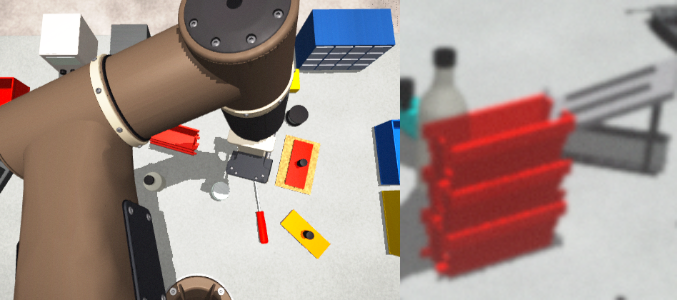

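The stack of three at (500,190) is level, with its top rim at 164 to 165 mm and its ends aligned. The lid lies on the mat at (298,165), and the arm is clear of everything.

```bash
python3 -c "
from station import arm
print(arm.job_done())"
```

```text
the job is handed in; nothing more can be done
None
```

The lid is on the cork mat, knob up, and the two other totes are stacked squarely on the uncovered tote, each turned end for end; I handed the job in after about 29 s of robot time, and it returned no verdict.

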